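# Roll the ground shaft onto the plate's line

## Robot

A 6-joint arm with a two-finger parallel gripper is mounted at the origin on a cart in front of the work surface, level with it; the furniture and walls round the work are solid. World frame = base frame: x ahead of the robot, y to its left, z up, the work surface at z = 0. Lengths are in m, angles in rad, forces in N, time in s.
With the tool pointing down it reaches from about 0.35 to 0.975 m from the base axis. Payload 4.9 kg.
Tool frame: the origin (TCP) lies on the front face of the gripper's body, between the roots of the fingers; the fingertips stand 73 mm ahead of it and the grasp point (between the pads) lies 54 mm ahead of it; z points along the fingers, y is the line along which they close (so a half turn about z gives the same grasp; the last joint's range is limited). The gripper opens to 85 mm and grips with 20 to 120 N. Pads are 22 mm wide; open, the fingers measure 114 mm over their backs; the gripper's body (76 mm by 85 mm) begins 54 mm behind the grasp point. The pads swing forward as they close: fully open they stand 13 mm farther back than shut.
Start: joints at [-1.431, 0.053, 1.613, -0, 1.476, -0.119], TCP at [0.16, -0.604, 0.304] pointing down, gripper open.
Joint ranges: [-3.01, 3.01], [-1.01, 2.22], [0.06, 2.58], [-1.02, 4.17], [0.09, 2.62], [-3.14, 3.14]. Speed limits (rad/s): [2.57, 2.57, 3.14, 3.14, 3.14, 3.14].

## Interface

Orientations are given as a rotation vector (axis times angle).
In Python, from station import status, imaging, order gives the robot as it stands.
- The arm moves only by the tool arm_command, never from a script. Its argument "increments" is a list of rows, each an object with "slide": the shift along the tool's x, y, z in m, a list of three; "spin": the turn about the tool's z in degrees; "gripper": the opening, from -1 (shut) to 1 (fully open). In form: [{"slide": [x, y, z], "spin": spin, "gripper": gripper}, ...]. A call has 1 to 8 rows; each row is the pose to reach, as a shift and turn from the pose commanded when the call began, along the tool's axes at that moment; what a row does not reach only later rows make up. A row lasts 1/12 s, in which the tool goes at most 41.7 mm and 7.16 degrees, less where a joint would pass 70% of its speed; a pose out of reach is approached as far as the arm can. A call with a gripper value outside its range is refused whole. The fingers move at their own pace and stop on an object; "newtons" is the grip in N (left out, the last holds). Time passes only in rows, so rows that repeat a pose let the fingers close. It gives the time, the measured TCP pose, the force, the opening and the grip force at its end, in the units of the state.
- status.get_obs(): the state, without advancing time (a new reading comes with each control period).
- imaging.get_image(name): name is "side" or "top" or "wrist"; returns a dict with "frame" (480x640x3 uint8, red, green, blue), "vfov" (degrees; the focal length in pixels is half the picture's height over the tangent of half this angle, whatever the lens; pixels are square), "cx", "cy" (the principal point, pixels), "view" (4x4, takes a point from world to camera coordinates); the wrist camera has in their place "mount" (4x4, takes a point from camera to tool coordinates, whose origin is the TCP and whose axes are the flange's). Camera axes: x right, y up, looking along -z (the intrinsics and any distortion apply to the point x, -y, -z); pixel columns grow to the right and rows downward; lengths in m; the calibration is good to about 2 mm. A picture is of the moment at which its call begins: read the wrist's pose just before it. There is no depth.
- order.finish_job(): hands the job in; it is judged then, once.
The state is a dict: "t": time; "q": joint angles; "dq": joint speeds; "effort": joint torques, N m; "tool_pos": TCP position; "tool_rot": TCP orientation; "contact_force": force on the tool from outside, world axes, zero at the start; "wrist_torque": the same for the moment, N m; "opening": finger opening in m; "grip_force": force on a finger pad.
Only numpy, scipy, OpenCV 4.12 (cv2) and the standard library are available. Lean on these libraries where they do the work, as an engineer would, in place of code of your own. Each camera call takes 0.05 s, during which the arm holds its last target. There are 200 camera calls.

## Task

Two short steel shafts lie on the dark checking plate. Press a fingertip on top of the thicker one and push sideways to roll it over the plate, in as many strokes as it takes, until it lies still along the light line, its axis over the line and the line showing beyond both ends. Roll it, do not just slide it; do not pick it up, leave the thinner shaft where it is and do not disturb the other things on and round the plate.

Things in the scene. Friction and masses are not known exactly. Their poses are not given: they have to be found in the camera images.
- thick_shaft: the thicker shaft: bright steel, 30 mm in diameter, 100 mm long, 0.4 kg. Origin at its centre; x along its axis; z up at the start (dark keyway on that side), turning as it rolls. Starts 50 to 85 mm to one side of the line, nearly parallel to it. Pushed slowly it stops when let go. A tip on its top moves twice as far as the shaft rolls: one stroke of a 22 mm wide fingertip rolls it 15 to 20 mm.
- thin_shaft: the thinner shaft: the same steel and length (100 mm) but 18 mm in diameter, lying on the other side of the line. Must stay where it is. Origin at its centre, x along its axis.
- line_mid (a point): middle of the line, on the plate's upper face, 12 mm above the desk. The light inlaid line is 160 mm long and 2 mm wide, flush with the plate, and runs along this frame's x; y lies in the plate's face square to the line; z up.
- plate: flat dark steel checking plate fixed to the desk, 180 mm (x) by 340 mm (y) by 12 mm thick; origin at the centre of its underside, the line crosses it in the middle along x.
- flux_tub: small open beige tub, 36 mm wide, 25 mm high, on one end of the plate; origin at the centre of its underside. Bystander.
- nozzle_spare: metal nozzle, 30 mm wide, 34 mm high, standing on the other end of the plate; origin at the centre of its underside. Bystander.
- amber_bottle: brown bottle with a pale cap, 50 mm wide, 87 mm high, on the desk by the plate's near edge; origin at the centre of its underside. Bystander.
- ic_board: small green circuit board with parts on it, 42 x 62 x 18 mm, on the desk by the plate's near edge; origin at the centre of its underside. Bystander.
- solder_reel: reel of solder wire, 43 x 64 x 28 mm, on the desk beyond the plate's far edge; origin at its underside. Bystander.
Not all that is in view belongs to the job. Leave any yellow look-alike of the thick_shaft alone.

How it is judged:
By the outcome, as a careful person would: the job done as asked, in the order asked, and still so for the second after the job is handed in, with the robot touching nothing.
It also fails if it takes over 64 s, if anything falls off the work surface, if the arm or the gripper's body presses on something with over 40 N, if the wrist force passes 120 N, or if a joint passes its speed limit or range.

## Working session

There is one attempt and no reset: what is moved stays moved. The work goes in short steps, Python scripts to look and compute and a tool call to move; the robot and the scene stay as the last step left them, time stands still between calls to the robot, and variables do not carry over. Pictures are saved under pics/ and viewed, at most 10 in all, crops included, and the job is handed in when it is done.

Besides the shell and the picture viewer there is one more tool, called after "Emit:" as a command line: name --argument value ..., lists and objects as JSON in quotes. arm_command: Moves the arm, as the interface text tells. Its arguments: {"type":"object","properties":{"increments":{"type":"array","items":{"type":"object","properties":{"slide":{"type":"array","items":{"type":"number"}},"spin":{"type":"number"},"gripper":{"type":"number"}}}},"newtons":{"type":"number"}},"required":["increments"]}

```bash
mkdir -p pics; cat > h.py <<'E'
import numpy as np, cv2
from scipy.spatial.transform import Rotation as R
from station import status, imaging, order
def shot(n,f=None):
    d=imaging.get_image(n)
    if f: cv2.imwrite('pics/'+f,cv2.cvtColor(d['frame'],cv2.COLOR_RGB2BGR))
    return d
def ray(d,u,v,z):
    f=240/np.tan(np.radians(d['vfov'])/2)
    V=np.array(d['view']); C=np.linalg.inv(V)
    r=C[:3,:3]@np.array([(u-d['cx'])/f,-(v-d['cy'])/f,-1]); o=C[:3,3]
    return o+r*(z-o[2])/r[2]
def proj(d,p):
    f=240/np.tan(np.radians(d['vfov'])/2)
    c=np.array(d['view'])@np.r_[p,1]
    return d['cx']+f*c[0]/-c[2], d['cy']+f*c[1]/c[2]
E
python3 - <<'E'
from h import *
d=shot('top','top.png'); print({k:v for k,v in d.items() if k!='frame'})
d=shot('side','side.png'); print({k:v for k,v in d.items() if k!='frame'})
o=status.get_obs();print(o['tool_pos'],o['tool_rot'],o['opening'],o['t'],R.from_rotvec(o['tool_rot']).as_matrix().round(3))
E
```

```text
{'vfov': 43.393761173083405, 'cx': 325.22803124454316, 'cy': 249.69408548648482, 'view': array([[ 0.00961814, -0.99935043,  0.03473049, -0.02379813],
       [ 0.98207635,  0.01597869,  0.18780503, -0.5756838 ],
       [-0.18823798,  0.03230166,  0.98159211, -0.9395517 ],
       [ 0.        ,  0.        ,  0.        ,  1.        ]])}
{'vfov': 51.45548478991881, 'cx': 313.20905417968487, 'cy': 240.83620800967947, 'view': array([[-0.96735098, -0.2525696 , -0.0209925 ,  0.54525283],
       [ 0.12056247, -0.53144853,  0.83846714, -0.09473021],
       [-0.22292775,  0.8085611 ,  0.54454767, -0.75601988],
       [ 0.        ,  0.        ,  0.        ,  1.        ]])}
[ 0.15987029 -0.60374168  0.30276624] [-3.11343521e+00 -4.05133002e-01  9.36444032e-05] 0.0852871525990079 0.1 [[ 0.967  0.256 -0.   ]
 [ 0.256 -0.967  0.002]
 [ 0.    -0.002 -1.   ]]
```

View pics/top.png

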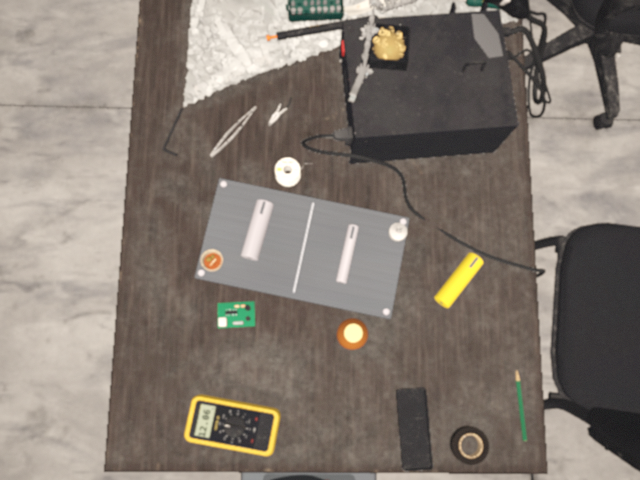

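View pics/side.png

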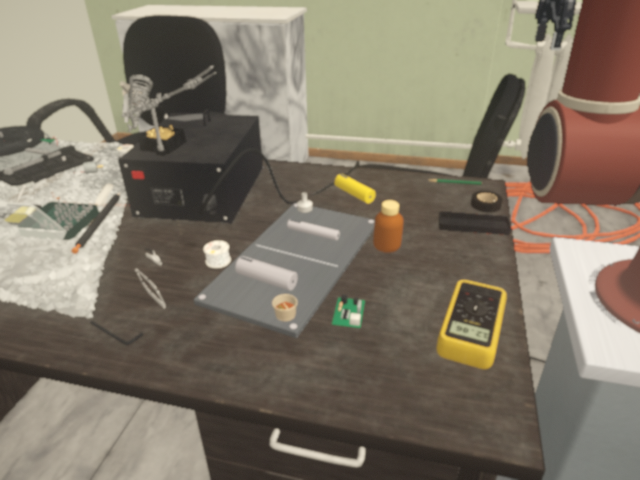

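Top view: candidates are the thick shaft at (257,230), about 17 px wide; the thin shaft at (347,254), about 10 px wide; and the yellow look-alike at (459,280). I choose the left one, since it is bright, wider and has the keyway on top. The line runs from (312,203) to (295,291). Next I'll measure these and take one close crop.

```bash
cat >> h.py <<'E'
def blobs(d,x0,x1,y0,y1,thr):
    g=cv2.cvtColor(d['frame'],cv2.COLOR_RGB2GRAY)[y0:y1,x0:x1]
    m=(g>thr).astype(np.uint8)
    cs,_=cv2.findContours(m,cv2.RETR_EXTERNAL,cv2.CHAIN_APPROX_NONE)
    return [(cv2.contourArea(c),cv2.minAreaRect(c+np.array([x0,y0]))) for c in cs if cv2.contourArea(c)>20]
E
python3 - <<'E'
from h import *
d=shot('top')
for n,p,z in [('corner holes TL',(222,184),.012),('TR',(404,220),.012),('BR',(387,312),.012),('BL',(200,272),.012),('tub',(212,260),.025),('nozzle',(398,230),.03),('line a',(312,203),.012),('line b',(295,291),.012)]:
    print(n,ray(d,*p,z).round(4))
for a,r in blobs(d,228,375,190,300,150):
    b=cv2.boxPoints(r); print(round(a),np.round(r[0],1),np.round(r[1],1),r[2])
    for z in (.012,.030,.042): print(z,[ray(d,*p,z)[:2].round(4).tolist() for p in b])
c=cv2.cvtColor(d['frame'],cv2.COLOR_RGB2BGR)[170:330,190:420]
cv2.imwrite('pics/crop.png',cv2.resize(c,None,fx=3.4,fy=3.4,interpolation=cv2.INTER_CUBIC))
E
```

```text
corner holes TL [0.6981 0.1638 0.012 ]
TR [ 0.6392 -0.1549  0.012 ]
BR [ 0.4784 -0.1235  0.012 ]
BL [0.5422 0.1945 0.012 ]
tub [0.5609 0.1731 0.025 ]
nozzle [ 0.617  -0.1413  0.03  ]
line a [0.6668 0.0061 0.012 ]
line b [0.512  0.0328 0.012 ]
44 [235.6 201.7] [16.5  5.9] 12.52880859375
0.012 [[0.6644, 0.1539], [0.6747, 0.1521], [0.6688, 0.124], [0.6585, 0.1258]]
0.03 [[0.6595, 0.1514], [0.6697, 0.1497], [0.6639, 0.122], [0.6538, 0.1239]]
0.042 [[0.6563, 0.1498], [0.6663, 0.1481], [0.6606, 0.1208], [0.6506, 0.1226]]
6108 [301.  246.5] [146. 105.] -0.0
0.012 [[0.4969, 0.1454], [0.6802, 0.1527], [0.6852, -0.1026], [0.5002, -0.1015]]
0.03 [[0.495, 0.1431], [0.6751, 0.1502], [0.68, -0.1005], [0.4982, -0.0995]]
0.042 [[0.4937, 0.1415], [0.6716, 0.1486], [0.6765, -0.0991], [0.4969, -0.0981]]
```

View pics/crop.png

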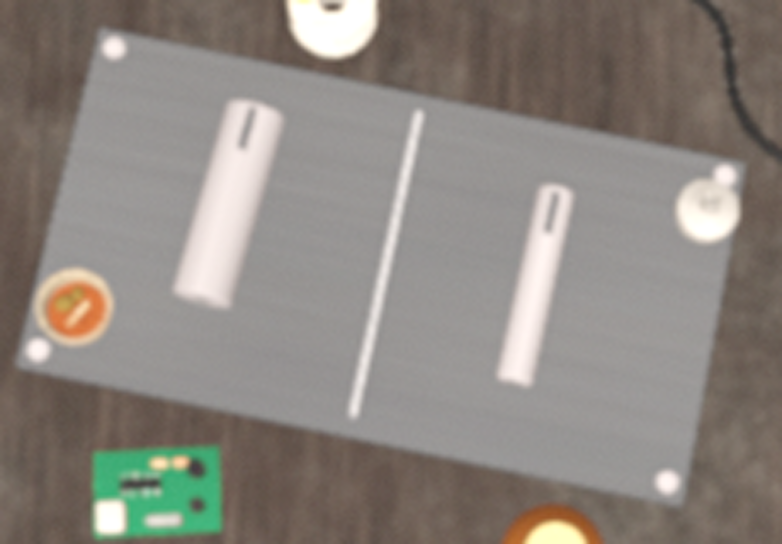

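The crop confirms it: the thick shaft is at crop (228,205), twice as wide as the thin one, steel with a keyway, and slightly yawed relative to the line (419,112)-(353,415). Now a model fit for its pose.

```bash
cat >> h.py <<'E'
from scipy.optimize import minimize
def steel_mask(d,box,thr=None):
    x0,x1,y0,y1=box
    g=cv2.cvtColor(d['frame'],cv2.COLOR_RGB2GRAY)[y0:y1,x0:x1]
    g=cv2.resize(g,None,fx=4,fy=4,interpolation=cv2.INTER_CUBIC)
    if thr is None: thr,_=cv2.threshold(g,0,255,cv2.THRESH_OTSU)
    m=(g>thr).astype(np.uint8)
    m=cv2.morphologyEx(m,cv2.MORPH_OPEN,np.ones((17,17))) # drops the line
    n,l,s,_=cv2.connectedComponentsWithStats(m); 
    m=(l==1+np.argmax(s[1:,4])).astype(np.uint8)
    return cv2.morphologyEx(m,cv2.MORPH_CLOSE,np.ones((25,25)))
def fit(d,box,r,guess,thr=None):
    m=steel_mask(d,box,thr)
    a=np.linspace(0,2*np.pi,24,endpoint=False)
    def hull(p):
        x,y,t=p; e=np.array([np.cos(t),np.sin(t),0]); n=np.array([-e[1],e[0],0])
        P=[proj(d,np.array([x,y,.012+r])+s*.05*e+r*(np.cos(k)*n+np.sin(k)*np.array([0,0,1]))) for s in(-1,1) for k in a]
        P=(np.array(P)-[box[0],box[2]]+.5)*4-.5
        k=np.zeros_like(m); cv2.fillConvexPoly(k,np.round(cv2.convexHull(P.astype(np.float32))*16).astype(np.int32),1,shift=4); return k
    cost=lambda q:np.sum(hull(q*[.01,.01,.1])!=m)/m.sum()
    q0=np.array(guess)/[.01,.01,.1]
    s=np.vstack([q0]+[q0+.8*v for v in np.eye(3)])
    b=minimize(cost,q0,method='Nelder-Mead',options=dict(initial_simplex=s))
    b=minimize(cost,b.x,method='Nelder-Mead',options=dict(initial_simplex=b.x+np.vstack([np.zeros(3),.2*np.eye(3)])))
    return b.x*[.01,.01,.1],b.fun
def line_end(d,u,v):return ray(d,u,v,.012)[:2]
E
python3 - <<'E'
from h import *
d=shot('top')
g=cv2.cvtColor(d['frame'],cv2.COLOR_RGB2GRAY).astype(float)
# line centroid per row
pts=[]
for v in range(208,288,2):
    uc=311.5-(v-204)*17/88; u=np.arange(int(uc)-5,int(uc)+7); w=np.clip(g[v,u]-165,0,None); pts.append([(w*u).sum()/w.sum(),v])
vx,vy,x0,y0=cv2.fitLine(np.float32(pts),cv2.DIST_HUBER,0,.01,.01).ravel()
E=[ray(d,x0+(v-y0)*vx/vy,v,.012)[:2] for v in (203,292.5)]
L=(E[0]+E[1])/2;t=E[0]-E[1];print('line',E,L,np.linalg.norm(t),np.degrees(np.arctan2(t[1],t[0])))
t/=np.linalg.norm(t);n=np.array([-t[1],t[0]])
for r,box,gs in((.015,(230,285,192,270),(.59,.1,-.2)),(.009,(325,370,215,295),(.57,-.05,-.15))):
    p,c=fit(d,box,r,gs);dl=p[:2]-L;print(p.round(4),np.degrees(p[2]),'cost',round(c,3),'along',dl@t,'across',dl@n)
np.save('line.npy',np.r_[L,t])
d2=shot('side')
for e in E+[L]: print(np.round(proj(d2,np.r_[e,.012]),1))
E
```

```text
line [array([0.66682945, 0.00489377]), array([0.50942342, 0.03594741])] [0.58812644 0.02042059] 0.16043997781071076 -11.160206803518212
[ 0.6149  0.0991 -0.2611] -14.960699007691183 cost 0.131 along 0.011006290957087427 across 0.08238192019670766
[ 0.5738 -0.0539 -0.2062] -11.815995463373842 cost 0.405 along 0.0003306907826304864 across -0.07571003885440056
[256.8 244.7]
[339.  266.1]
[296.4 255. ]
```

```bash
cat >> h.py <<'E'
def tomove(xyz,yaw):
    "slide (tool axes) and spin deg to bring TCP to xyz, tool y axis at world yaw (deg)"
    o=status.get_obs();M=R.from_rotvec(o['tool_rot']).as_matrix()
    cur=np.degrees(np.arctan2(M[1,1],M[0,1]))
    return (M.T@(np.array(xyz)-o['tool_pos'])).round(4),round(-((yaw-cur+180)%360-180),2),o['contact_force'].round(1) if hasattr(o['contact_force'],'round') else o['contact_force']
def rep(p):
    L=np.load('line.npy');t=L[2:];n=np.array([-t[1],t[0]]);dl=p[:2]-L[:2]
    return 'yaw err %.2f along %.4f across %.4f'%(np.degrees(p[2]-np.arctan2(t[1],t[0])),dl@t,dl@n)
E
python3 - <<'E'
from h import *
d=shot('top')
for thr in (165,175,185,195):
  for r,box,gs in((.015,(230,285,192,270),(.615,.099,-.26)),(.009,(325,370,215,295),(.574,-.054,-.2))):
    p,c=fit(d,box,r,gs,thr);print(thr,p.round(4),'cost',round(c,3),rep(p))
e=np.array([np.cos(-.25),np.sin(-.25)])
g=np.r_[p[:2],.3]
p,c=fit(d,(230,285,192,270),.015,(.615,.099,-.26),185)
e=np.array([np.cos(p[2]),np.sin(p[2])]);n=np.array([-e[1],e[0]])
print(tomove(np.r_[p[:2]-.03*e+.008*n,.2],np.degrees(p[2])))
E
```

```text
165 [ 0.6143  0.0997 -0.2491] cost 0.02 yaw err -3.11 along 0.0103 across 0.0829
165 [ 0.577  -0.0547 -0.2092] cost 0.064 yaw err -0.82 along 0.0036 across -0.0759
175 [ 0.6144  0.0997 -0.2462] cost 0.054 yaw err -2.95 along 0.0105 across 0.0829
175 [ 0.5756 -0.0545 -0.2148] cost 0.171 yaw err -1.15 along 0.0022 across -0.0759
185 [ 0.6149  0.0996 -0.2455] cost 0.119 yaw err -2.90 along 0.0109 across 0.0828
185 [ 0.5743 -0.0543 -0.2242] cost 0.358 yaw err -1.69 along 0.0009 across -0.0760
195 [ 0.6157  0.1004 -0.261 ] cost 0.201 yaw err -3.80 along 0.0116 across 0.0838
195 [ 0.5725 -0.0534 -0.2268] cost 0.488 yaw err -1.84 along -0.0010 across -0.0755
(array([ 0.5975, -0.5852,  0.1039]), np.float64(-61.11), array([-0.6, -0.1, -1.6]))
```

Emit:
arm_command --increments '[{"slide": [0.598, -0.585, 0.0], "spin": -61, "gripper": -1}, {"slide": [0.598, -0.585, 0.0], "spin": -61, "gripper": -1}, {"slide": [0.598, -0.585, 0.0], "spin": -61, "gripper": -1}, {"slide": [0.598, -0.585, 0.0], "spin": -61, "gripper": -1}, {"slide": [0.598, -0.585, 0.0], "spin": -61, "gripper": -1}, {"slide": [0.598, -0.585, 0.0], "spin": -61, "gripper": -1}, {"slide": [0.598, -0.585, 0.0], "spin": -61, "gripper": -1}, {"slide": [0.598, -0.585, 0.0], "spin": -61, "gripper": -1}]'

```text
t: 0.97
tool_pos: [0.3311, -0.316, 0.304]
tool_rot: [2.534, 1.856, 0.0]
contact_force: [1.7, -0.1, 0.4]
opening: -0.0001
grip_force: 0.0
```

```bash
python3 -c "
from h import *
print(tomove([.587,.115,.18],-14.3))"
```

```text
(array([0.4882, 0.1138, 0.124 ]), np.float64(-3.26), array([ 1.7, -0.1,  0.4]))
```

Emit:
arm_command --increments '[{"slide": [0.488, 0.114, 0.12], "spin": -3.3}, {"slide": [0.488, 0.114, 0.12], "spin": -3.3}, {"slide": [0.488, 0.114, 0.12], "spin": -3.3}, {"slide": [0.488, 0.114, 0.12], "spin": -3.3}, {"slide": [0.488, 0.114, 0.12], "spin": -3.3}, {"slide": [0.488, 0.114, 0.12], "spin": -3.3}, {"slide": [0.488, 0.114, 0.12], "spin": -3.3}, {"slide": [0.488, 0.114, 0.12], "spin": -3.3}]'

```text
validation failed for argument at $.in...
```

```bash
python3 -c "
from h import *
print(tomove([.587,.115,.125],-14.3))"
```

```text
(array([0.4882, 0.1138, 0.179 ]), np.float64(-3.26), array([ 1.7, -0.1,  0.4]))
```

Gripper seems to be required in each row.

Emit:
arm_command --increments '[{"slide": [0.488, 0.114, 0.12], "spin": -3.3, "gripper": -1}, {"slide": [0.488, 0.114, 0.12], "spin": -3.3, "gripper": -1}, {"slide": [0.488, 0.114, 0.12], "spin": -3.3, "gripper": -1}, {"slide": [0.488, 0.114, 0.12], "spin": -3.3, "gripper": -1}, {"slide": [0.488, 0.114, 0.12], "spin": -3.3, "gripper": -1}, {"slide": [0.488, 0.114, 0.12], "spin": -3.3, "gripper": -1}, {"slide": [0.488, 0.114, 0.12], "spin": -3.3, "gripper": -1}, {"slide": [0.488, 0.114, 0.12], "spin": -3.3, "gripper": -1}]'

```text
t: 1.63
tool_pos: [0.4984, -0.038, 0.2261]
tool_rot: [2.484, 1.922, 0.001]
contact_force: [1.3, -0.2, 0.4]
opening: 0.0001
grip_force: 0.0
```

```bash
python3 -c "
from h import *
print(tomove([.587,.115,.125],-14.3))"
```

```text
(array([0.1703, 0.0473, 0.1011]), np.float64(-0.25), array([ 1.3, -0.2,  0.4]))
```

Emit:
arm_command --increments '[{"slide": [0.17, 0.047, 0.05], "spin": 0, "gripper": -1}, {"slide": [0.17, 0.047, 0.05], "spin": 0, "gripper": -1}, {"slide": [0.17, 0.047, 0.05], "spin": 0, "gripper": -1}, {"slide": [0.17, 0.047, 0.05], "spin": 0, "gripper": -1}, {"slide": [0.17, 0.047, 0.05], "spin": 0, "gripper": -1}, {"slide": [0.17, 0.047, 0.1], "spin": 0, "gripper": -1}, {"slide": [0.17, 0.047, 0.1], "spin": 0, "gripper": -1}, {"slide": [0.17, 0.047, 0.1], "spin": 0, "gripper": -1}]'

```text
t: 2.3
tool_pos: [0.5831, 0.1127, 0.1219]
tool_rot: [-2.481, -1.919, 0.012]
contact_force: [0.4, -0.4, -0.4]
opening: -0.0002
grip_force: 0.0
```

```bash
python3 -c "
from h import *
print(tomove([.587,.115,.115],-14.3))
print(shot('wrist','w1.png')['mount'])"
```

```text
(array([0.0032, 0.0032, 0.0069]), np.float64(-0.25), array([ 0.4, -0.4, -0.4]))
[[-7.06227217e-04  9.57123679e-01  2.89678727e-01  7.20230932e-02]
 [ 9.99999626e-01  8.20377057e-04 -2.72630838e-04  4.17160902e-04]
 [-4.98587212e-04  2.89678426e-01 -9.57123900e-01 -6.96804138e-02]
 [ 0.00000000e+00  0.00000000e+00  0.00000000e+00  1.00000000e+00]]
```

View pics/w1.png

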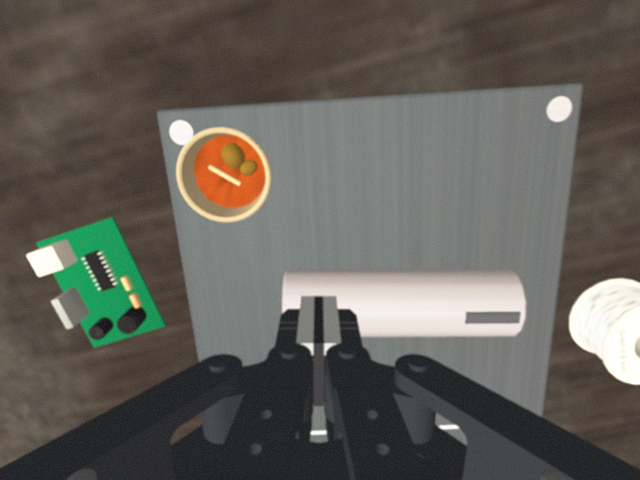

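The wrist view shows the shaft spanning px (285–525, 300), with the fingertips at (320,300) over its near end, as planned. Now lower to contact.

Emit:
arm_command --increments '[{"slide": [0.002, 0.0, 0.002], "spin": 0, "gripper": -1}, {"slide": [0.002, 0.0, 0.004], "spin": 0, "gripper": -1}, {"slide": [0.002, 0.0, 0.006], "spin": 0, "gripper": -1}, {"slide": [0.002, 0.0, 0.006], "spin": 0, "gripper": -1}]'

```text
t: 2.68
tool_pos: [0.587, 0.1143, 0.1214]
tool_rot: [2.485, 1.92, 0.002]
contact_force: [0.1, -0.1, -0.1]
opening: -0.0
grip_force: 0.0
```

```bash
python3 -c "
from h import *
print(tomove([.587,.115,.115],-14.3))"
```

```text
(array([ 0.0007, -0.0002,  0.0064]), np.float64(-0.31), array([ 0.1, -0.1, -0.1]))
```

Emit:
arm_command --increments '[{"slide": [0.0, 0.0, 0.003], "spin": 0, "gripper": -1}, {"slide": [0.0, 0.0, 0.006], "spin": 0, "gripper": -1}, {"slide": [0.0, 0.0, 0.007], "spin": 0, "gripper": -1}, {"slide": [0.0, 0.0, 0.008], "spin": 0, "gripper": -1}, {"slide": [0.0, 0.0, 0.008], "spin": 0, "gripper": -1}]'

```text
t: 3.1
tool_pos: [0.5872, 0.1149, 0.1144]
tool_rot: [-2.485, -1.921, -0.002]
contact_force: [-4.2, 1.1, 10.5]
opening: 0.0003
grip_force: 4.9
```

Emit:
arm_command --increments '[{"slide": [-0.003, 0.0, 0.001], "spin": -0.3, "gripper": -1}, {"slide": [-0.007, 0.0, 0.001], "spin": -0.7, "gripper": -1}, {"slide": [-0.011, 0.0, 0.001], "spin": -1.2, "gripper": -1}, {"slide": [-0.015, 0.0, 0.001], "spin": -1.7, "gripper": -1}, {"slide": [-0.02, 0.0, 0.001], "spin": -2.2, "gripper": -1}, {"slide": [-0.025, 0.0, 0.001], "spin": -2.7, "gripper": -1}, {"slide": [-0.03, 0.0, 0.001], "spin": -3.2, "gripper": -1}, {"slide": [-0.032, 0.0, 0.001], "spin": -3.5, "gripper": -1}]'

```text
t: 3.77
tool_pos: [0.5794, 0.0836, 0.1142]
tool_rot: [2.425, 1.996, 0.003]
contact_force: [-3.3, 0.7, 12.7]
opening: -0.0001
grip_force: 6.1
```

Emit:
arm_command --increments '[{"slide": [0.0, 0.0, 0.0], "spin": 0, "gripper": -1}, {"slide": [0.0, 0.0, 0.0], "spin": 0, "gripper": -1}, {"slide": [0.0, 0.0, -0.012], "spin": 0, "gripper": -1}, {"slide": [0.0, 0.0, -0.012], "spin": 0, "gripper": -1}]'

```text
t: 4.1
tool_pos: [0.5797, 0.0836, 0.1256]
tool_rot: [2.423, 1.995, 0.005]
contact_force: [1.3, -0.2, 0.7]
opening: -0.0003
grip_force: 0.0
```

```bash
python3 -c "
from h import *
print(status.get_obs()['tool_pos'])
shot('top','t2.png'); shot('wrist','w2.png')
a=cv2.imread('pics/t2.png')[170:330,190:420]; b=cv2.imread('pics/w2.png')
cv2.imwrite('pics/c2.png',np.hstack([cv2.resize(a,(400,278)),cv2.resize(b,(371,278))]))"
```

```text
[0.57972218 0.08361944 0.12560777]
```

View pics/c2.png

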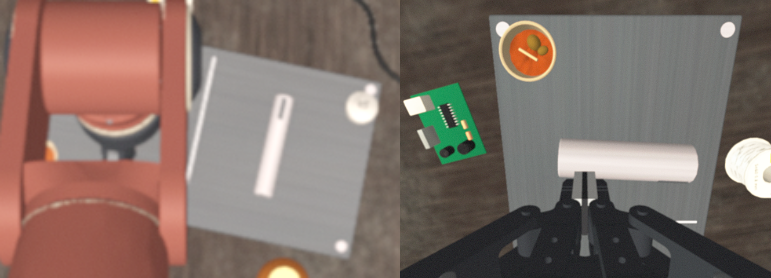

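The wrist view shows the shaft rolled (keyway gone from the top) and the line end visible at about (1150,380) full-res. The shaft's yaw is nearly unchanged. I'll fit from the wrist camera, masking the fingers.

```bash
cat >> h.py <<'E'
def wview(name=None):
    o=status.get_obs(); d=shot('wrist',name); T=np.eye(4); T[:3,:3]=R.from_rotvec(o['tool_rot']).as_matrix(); T[:3,3]=o['tool_pos']
    d['view']=np.linalg.inv(T@np.array(d['mount'])); return d,o
def wfit(d,guess,thr=150,excl=(270,372),ymax=480,free=False):
    g=cv2.GaussianBlur(cv2.cvtColor(d['frame'],cv2.COLOR_RGB2GRAY),(3,3),0)
    m=(g>thr).astype(np.uint8); val=np.ones_like(m); 
    val[:,excl[0]:excl[1]]=0; r=.015
    a=np.linspace(0,2*np.pi,32,endpoint=False)
    def hull(p,grow=0):
        x,y,t=p; e=np.array([np.cos(t),np.sin(t),0]); n=np.array([-e[1],e[0],0])
        P=[proj(d,np.array([x,y,.012+r])+s*.05*e+r*(np.cos(k)*n+np.sin(k)*np.array([0,0,1]))) for s in(-1,1) for k in a]
        k=np.zeros_like(m); cv2.fillConvexPoly(k,np.round(cv2.convexHull(np.float32(P))*16).astype(np.int32),1,shift=4); return k
    roi=cv2.dilate(hull(guess),np.ones((31,31)))*val
    # only the steel component(s) near the guess
    mm=cv2.morphologyEx(m,cv2.MORPH_OPEN,np.ones((11,11)))*roi
    cost=lambda q:np.sum((hull(q*[.01,.01,.1])!=mm)*roi)/mm.sum()
    q=np.array(guess)/[.01,.01,.1]
    for s in(.6,.2,.1):
        b=minimize(cost,q,method='Nelder-Mead',options=dict(initial_simplex=q+np.vstack([np.zeros(3),s*np.eye(3)]))); q=b.x
    p=q*[.01,.01,.1]
    v=cv2.cvtColor(d['frame'],cv2.COLOR_RGB2BGR); cs,_=cv2.findContours(hull(p),0,2); cv2.drawContours(v,cs,-1,(0,0,255),1)
    cs,_=cv2.findContours(mm,0,2); cv2.drawContours(v,cs,-1,(0,255,0),1)
    return p,b.fun,v
def linepx(d):
    L=np.load('line.npy');return [np.round(proj(d,np.r_[L[:2]+s*.08*L[2:],.012])) for s in(-1,1)]
E
python3 - <<'E'
from h import *
d,o=wview()
p,c,v=wfit(d,(.610,.084,-.245)); print(p.round(4),c,rep(p),linepx(d))
for s in linepx(d): cv2.circle(v,tuple(int(i) for i in s),4,(255,0,0),1)
cv2.imwrite('pics/f2.png',v)
E
```

```text
[ 0.6102  0.0816 -0.2174] 0.1025381850853549 yaw err -1.29 along 0.0098 across 0.0643 [array([205., 383.]), array([510., 383.])]
```

View pics/f2.png

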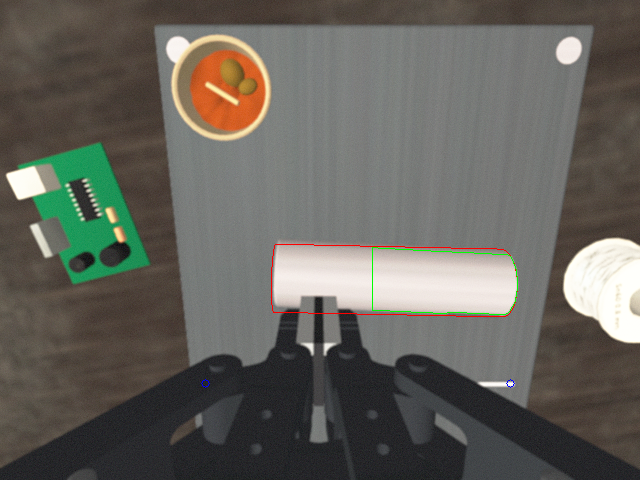

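The overlay agrees well with the image: the line end falls on its predicted pixel (510,383) and the outline fits. It rolled 18.5 mm and the yaw error fell from -3.1° to -1.3°.

```bash
cat > s.py <<'E'
import sys
from h import *
# next stroke start, from fitted pose: back = tip lead over axis, off = offset along axis
def start(p,back=.0085,off=-.03,yaw=None):
    e=np.array([np.cos(p[2]),np.sin(p[2])]);n=np.array([-e[1],e[0]])
    o=status.get_obs()
    return tomove(np.r_[p[:2]+off*e+back*n,o['tool_pos'][2]],np.degrees(p[2]) if yaw is None else yaw)
if __name__=='__main__':
    gx,gy,gt=map(float,sys.argv[1:4]); kw=eval('dict(%s)'%(sys.argv[4] if len(sys.argv)>4 else ''))
    d,o=wview()
    p,c,v=wfit(d,(gx,gy,gt)); print(p.round(4),round(c,3),rep(p)); cv2.imwrite('pics/last.png',v)
    print(start(p,**kw), o['tool_pos'], o['t'])
E
python3 s.py .6102 .0816 -.2174
```

```text
[ 0.61    0.0815 -0.1932] 0.101 yaw err 0.09 along 0.0097 across 0.0641
(array([ 0.0126,  0.0017, -0.    ]), np.float64(-0.01), array([ 0.2, -0.1, -0.1])) [0.57834239 0.08358685 0.12310976] 4.25
```

```bash
sed -i 's/val\[:,excl\[0\]:excl\[1\]\]=0/val[290:,excl[0]:excl[1]]=0/' h.py; for i in 1 2; do python3 s.py .6102 .0816 -.205; done; python3 -c "
from h import *
M=R.from_rotvec(status.get_obs()['tool_rot']).as_matrix();print(np.degrees(np.arctan2(M[1,1],M[0,1])),M[:,2])"
```

```text
[ 0.6106  0.0807 -0.2444] 0.077 yaw err -2.84 along 0.0104 across 0.0635
(array([ 0.0134,  0.003 , -0.    ]), np.float64(2.93), array([ 0.4,  0.2, -1. ])) [0.578089   0.08358781 0.1227007 ] 4.3
[ 0.6106  0.0808 -0.2393] 0.078 yaw err -2.55 along 0.0104 across 0.0636
(array([ 0.0134,  0.003 , -0.    ]), np.float64(2.63), array([-0.6,  0.2, -0.2])) [0.57797627 0.08362461 0.1224917 ] 4.35
-11.07577520262217 [-1.29116773e-03 -3.45663832e-05 -9.99999166e-01]
```

View pics/last.png

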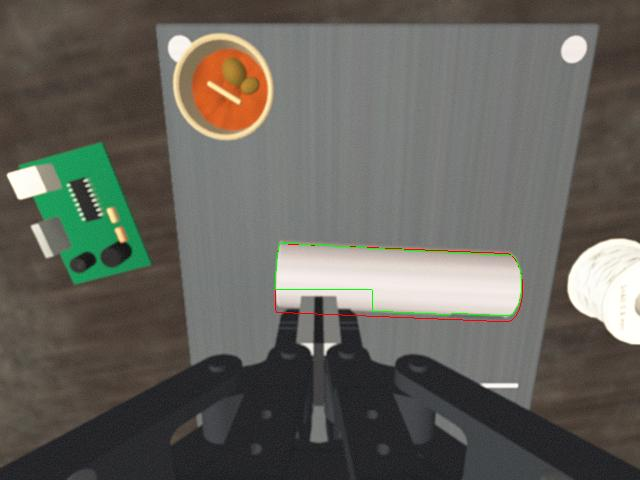

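The upper silhouette edge (280,242)–(508,253) is reliable, while the lower edge is shaded. So the yaw error is about -2.7° and the small spin did little. I'll use both tips, opened to about 65 mm along the shaft, to get a better yaw lever.

```bash
sed -i 's/val\[290:,excl\[0\]:excl\[1\]\]=0/c0=proj(d,np.r_[guess[:2],.027]); val[int(c0[1])+8:]=0/' h.py; sed -i 's/r=.015$/r=.015/' h.py; python3 s.py .6102 .0816 -.235 "off=0,back=.0085"; python3 s.py .6102 .0816 -.205 "off=0,back=.0085"
```

```text
[ 0.6106  0.0805 -0.25  ] 0.005 yaw err -3.16 along 0.0104 across 0.0633
(array([ 0.0117,  0.033 , -0.    ]), np.float64(3.25), array([-0.2,  0. , -0.1])) [0.57797059 0.0836116  0.12244966] 4.4
[ 0.6106  0.0805 -0.2488] 0.005 yaw err -3.09 along 0.0104 across 0.0633
(array([ 0.0117,  0.033 , -0.    ]), np.float64(3.18), array([ 0.4, -0.2,  0.4])) [0.57802106 0.0835938  0.12251805] 4.45
```

Emit:
arm_command --increments '[{"slide": [0.0, 0.0, -0.005], "spin": 0, "gripper": 0.53}, {"slide": [0.012, 0.033, -0.005], "spin": 3.2, "gripper": 0.53}, {"slide": [0.012, 0.033, -0.005], "spin": 3.2, "gripper": 0.53}, {"slide": [0.012, 0.033, -0.005], "spin": 3.2, "gripper": 0.53}, {"slide": [0.012, 0.033, -0.005], "spin": 3.2, "gripper": 0.53}, {"slide": [0.012, 0.033, 0.0], "spin": 3.2, "gripper": 0.53}, {"slide": [0.012, 0.033, 0.005], "spin": 3.2, "gripper": 0.53}, {"slide": [0.012, 0.033, 0.01], "spin": 3.2, "gripper": 0.53}]'

```text
t: 5.17
tool_pos: [0.6126, 0.089, 0.113]
tool_rot: [-2.48, -1.928, 0.0]
contact_force: [-0.2, 0.7, 0.2]
opening: 0.0654
grip_force: 0.0
```

Emit:
arm_command --increments '[{"slide": [0.0, 0.0, 0.002], "spin": 0, "gripper": 0.53}, {"slide": [0.0, 0.0, 0.004], "spin": 0, "gripper": 0.53}, {"slide": [0.0, 0.0, 0.005], "spin": 0, "gripper": 0.53}, {"slide": [0.0, 0.0, 0.006], "spin": 0, "gripper": 0.53}, {"slide": [0.0, 0.0, 0.006], "spin": 0, "gripper": 0.53}]'

```text
t: 5.58
tool_pos: [0.6131, 0.0893, 0.1081]
tool_rot: [-2.48, -1.928, 0.0]
contact_force: [-3.2, 0.9, 3.5]
opening: 0.0652
grip_force: 1.9
```

```bash
python3 s.py .6106 .0805 -.249 "off=0,back=.0085"
```

```text
[ 0.6099  0.0788 -0.2543] 0.243 yaw err -3.41 along 0.0101 across 0.0615
(array([-0.0024, -0.0005, -0.    ]), np.float64(0.3), array([-3. ,  0.3,  4.7])) [0.61309643 0.0892883  0.1081351 ] 5.5833
```

Emit:
arm_command --increments '[{"slide": [0.0, 0.0, 0.0025], "spin": 0, "gripper": 0.53}, {"slide": [-0.004, 0.0, 0.0025], "spin": -0.7, "gripper": 0.53}, {"slide": [-0.008, 0.0, 0.0025], "spin": -1.5, "gripper": 0.53}, {"slide": [-0.013, 0.0, 0.0025], "spin": -2.3, "gripper": 0.53}, {"slide": [-0.018, 0.0, 0.0025], "spin": -3.1, "gripper": 0.53}, {"slide": [-0.023, 0.0, 0.0025], "spin": -3.9, "gripper": 0.53}, {"slide": [-0.028, 0.0, 0.0025], "spin": -4.7, "gripper": 0.53}, {"slide": [-0.032, 0.0, 0.0025], "spin": -5.5, "gripper": 0.53}]'

```text
t: 6.3
tool_pos: [0.6071, 0.0577, 0.1075]
tool_rot: [2.382, 2.043, 0.006]
contact_force: [-0.8, 0.3, 6.5]
opening: 0.0652
grip_force: 3.1
```

Emit:
arm_command --increments '[{"slide": [0.0, 0.0, 0.0], "spin": 0, "gripper": 0.53}, {"slide": [0.0, 0.0, 0.0], "spin": 0, "gripper": 0.53}, {"slide": [0.0, 0.0, -0.016], "spin": 0, "gripper": 0.53}, {"slide": [0.0, 0.0, -0.016], "spin": 0, "gripper": 0.53}, {"slide": [0.0, 0.0, -0.016], "spin": 0, "gripper": 0.53}, {"slide": [0.0, 0.0, -0.016], "spin": 0, "gripper": 0.53}]'

```text
t: 6.8
tool_pos: [0.6051, 0.058, 0.1203]
tool_rot: [-2.385, -2.045, 0.0]
contact_force: [1.0, 0.8, 0.6]
opening: 0.065
grip_force: 0.0
```

```bash
python3 s.py .606 .063 -.22 "off=0,back=.0085"
```

```text
[ 0.608   0.0634 -0.2163] 0.007 yaw err -1.23 along 0.0112 across 0.0460
(array([ 0.0143,  0.0029, -0.    ]), np.float64(3.61), array([ 0.1, -0.7, -0.2])) [0.60509361 0.0580148  0.1202992 ] 6.8
```

Emit:
arm_command --increments '[{"slide": [0.014, 0.003, 0.0], "spin": 3.6, "gripper": 0.53}, {"slide": [0.014, 0.003, 0.0], "spin": 3.6, "gripper": 0.53}, {"slide": [0.014, 0.003, 0.003], "spin": 3.6, "gripper": 0.53}, {"slide": [0.014, 0.003, 0.006], "spin": 3.6, "gripper": 0.53}, {"slide": [0.014, 0.003, 0.009], "spin": 3.6, "gripper": 0.53}, {"slide": [0.014, 0.003, 0.012], "spin": 3.6, "gripper": 0.53}, {"slide": [0.014, 0.003, 0.0145], "spin": 3.6, "gripper": 0.53}, {"slide": [0.014, 0.003, 0.0165], "spin": 3.6, "gripper": 0.53}]'

```text
t: 7.52
tool_pos: [0.6106, 0.0716, 0.1077]
tool_rot: [-2.446, -1.968, 0.002]
contact_force: [-15.7, 0.9, 30.0]
opening: 0.0657
grip_force: 15.2
```

Emit:
arm_command --increments '[{"slide": [0.0, 0.0, 0.0005], "spin": 0, "gripper": 0.53}, {"slide": [-0.004, 0.0, 0.0005], "spin": -0.5, "gripper": 0.53}, {"slide": [-0.008, 0.0, 0.0005], "spin": -1.0, "gripper": 0.53}, {"slide": [-0.013, 0.0, 0.0005], "spin": -1.6, "gripper": 0.53}, {"slide": [-0.018, 0.0, 0.0005], "spin": -2.2, "gripper": 0.53}, {"slide": [-0.023, 0.0, 0.0005], "spin": -2.8, "gripper": 0.53}, {"slide": [-0.028, 0.0, 0.0005], "spin": -3.4, "gripper": 0.53}, {"slide": [-0.032, 0.0, 0.0005], "spin": -4.0, "gripper": 0.53}]'

```text
t: 8.18
tool_pos: [0.6054, 0.0394, 0.1069]
tool_rot: [2.375, 2.051, 0.006]
contact_force: [0.7, -0.1, 6.7]
opening: 0.0652
grip_force: 3.4
```

Emit:
arm_command --increments '[{"slide": [0.0, 0.0, 0.0], "spin": 0, "gripper": 0.53}, {"slide": [0.0, 0.0, 0.0], "spin": 0, "gripper": 0.53}, {"slide": [0.0, 0.0, -0.016], "spin": 0, "gripper": 0.53}, {"slide": [0.0, 0.0, -0.016], "spin": 0, "gripper": 0.53}, {"slide": [0.0, 0.0, -0.016], "spin": 0, "gripper": 0.53}, {"slide": [0.0, 0.0, -0.016], "spin": 0, "gripper": 0.53}]'

```text
t: 8.68
tool_pos: [0.6031, 0.0401, 0.119]
tool_rot: [-2.377, -2.053, 0.001]
contact_force: [0.9, 1.1, 0.3]
opening: 0.0654
grip_force: 0.0
```

```bash
python3 s.py .605 .047 -.205 "off=0,back=.0085"
```

```text
[ 0.6066  0.0474 -0.1553] 0.005 yaw err 2.26 along 0.0129 across 0.0300
(array([ 0.0162,  0.0027, -0.    ]), np.float64(0.53), array([ 0.7,  1. , -0.4])) [0.60309905 0.04008942 0.11904436] 8.6833
```

Emit:
arm_command --increments '[{"slide": [0.016, 0.003, 0.0], "spin": 0.5, "gripper": 0.53}, {"slide": [0.016, 0.003, 0.0], "spin": 0.5, "gripper": 0.53}, {"slide": [0.016, 0.003, 0.003], "spin": 0.5, "gripper": 0.53}, {"slide": [0.016, 0.003, 0.006], "spin": 0.5, "gripper": 0.53}, {"slide": [0.016, 0.003, 0.009], "spin": 0.5, "gripper": 0.53}, {"slide": [0.016, 0.003, 0.012], "spin": 0.5, "gripper": 0.53}, {"slide": [0.016, 0.003, 0.0145], "spin": 0.5, "gripper": 0.53}, {"slide": [0.016, 0.003, 0.016], "spin": 0.5, "gripper": 0.53}]'

```text
t: 9.4
tool_pos: [0.6089, 0.0555, 0.1077]
tool_rot: [-2.385, -2.041, 0.003]
contact_force: [-17.2, 0.9, 31.0]
opening: 0.0651
grip_force: 15.7
```

Emit:
arm_command --increments '[{"slide": [0.0, 0.0, 0.0], "spin": 0, "gripper": 0.53}, {"slide": [-0.004, 0.0, 0.0], "spin": 0.4, "gripper": 0.53}, {"slide": [-0.008, 0.0, 0.0], "spin": 0.8, "gripper": 0.53}, {"slide": [-0.012, 0.0, 0.0], "spin": 1.2, "gripper": 0.53}, {"slide": [-0.017, 0.0, 0.0], "spin": 1.6, "gripper": 0.53}, {"slide": [-0.022, 0.0, 0.0], "spin": 2.0, "gripper": 0.53}, {"slide": [-0.027, 0.0, 0.0], "spin": 2.3, "gripper": 0.53}, {"slide": [-0.031, 0.0, 0.0], "spin": 2.5, "gripper": 0.53}]'

```text
t: 10.07
tool_pos: [0.6045, 0.0244, 0.1069]
tool_rot: [2.43, 1.991, -0.0]
contact_force: [-6.1, -0.9, 13.1]
opening: 0.0654
grip_force: 6.6
```

Emit:
arm_command --increments '[{"slide": [0.0, 0.0, 0.0], "spin": 0, "gripper": 0.53}, {"slide": [0.0, 0.0, 0.0], "spin": 0, "gripper": 0.53}, {"slide": [0.0, 0.0, -0.016], "spin": 0, "gripper": 0.53}, {"slide": [0.0, 0.0, -0.016], "spin": 0, "gripper": 0.53}, {"slide": [0.0, 0.0, -0.016], "spin": 0, "gripper": 0.53}, {"slide": [0.0, 0.0, -0.016], "spin": 0, "gripper": 0.53}]'

```text
t: 10.57
tool_pos: [0.6036, 0.0248, 0.119]
tool_rot: [-2.43, -1.99, 0.001]
contact_force: [0.1, -1.2, 0.1]
opening: 0.0654
grip_force: 0.0
```

```bash
python3 s.py .603 .032 -.18 "off=0,back=.0085"
```

```text
[ 0.6049  0.0319 -0.1919] 0.004 yaw err 0.16 along 0.0142 across 0.0145
(array([ 0.0157, -0.    , -0.    ]), np.float64(-0.39), array([ 0.6, -0.4, -1. ])) [0.60363201 0.02480311 0.1190019 ] 10.5667
```

Emit:
arm_command --increments '[{"slide": [0.015, 0.0, 0.0], "spin": -0.4, "gripper": 0.53}, {"slide": [0.015, 0.0, 0.0], "spin": -0.4, "gripper": 0.53}, {"slide": [0.015, 0.0, 0.003], "spin": -0.4, "gripper": 0.53}, {"slide": [0.015, 0.0, 0.006], "spin": -0.4, "gripper": 0.53}, {"slide": [0.015, 0.0, 0.009], "spin": -0.4, "gripper": 0.53}, {"slide": [0.015, 0.0, 0.012], "spin": -0.4, "gripper": 0.53}, {"slide": [0.015, 0.0, 0.0145], "spin": -0.4, "gripper": 0.53}, {"slide": [0.015, 0.0, 0.016], "spin": -0.4, "gripper": 0.53}]'

```text
t: 11.28
tool_pos: [0.6073, 0.0397, 0.1077]
tool_rot: [-2.422, -1.997, 0.003]
contact_force: [-16.1, 1.8, 31.3]
opening: 0.0655
grip_force: 15.5
```

Emit:
arm_command --increments '[{"slide": [0.0, 0.0, 0.0], "spin": 0, "gripper": 0.53}, {"slide": [-0.004, 0.0, 0.0], "spin": 0, "gripper": 0.53}, {"slide": [-0.008, 0.0, 0.0], "spin": 0, "gripper": 0.53}, {"slide": [-0.012, 0.0, 0.0], "spin": 0, "gripper": 0.53}, {"slide": [-0.016, 0.0, 0.0], "spin": 0, "gripper": 0.53}, {"slide": [-0.021, 0.0, 0.0], "spin": 0, "gripper": 0.53}, {"slide": [-0.025, 0.0, 0.0], "spin": 0, "gripper": 0.53}, {"slide": [-0.029, 0.0, 0.0], "spin": 0, "gripper": 0.53}]'

```text
t: 11.95
tool_pos: [0.6019, 0.0109, 0.1072]
tool_rot: [-2.423, -1.999, 0.001]
contact_force: [-8.8, -0.8, 16.1]
opening: 0.065
grip_force: 7.9
```

Emit:
arm_command --increments '[{"slide": [0.0, 0.0, 0.0], "spin": 0, "gripper": 0.53}, {"slide": [0.0, 0.0, 0.0], "spin": 0, "gripper": 0.53}, {"slide": [0.0, 0.0, -0.016], "spin": 0, "gripper": 0.53}, {"slide": [0.0, 0.0, -0.016], "spin": 0, "gripper": 0.53}, {"slide": [0.0, 0.0, -0.016], "spin": 0, "gripper": 0.53}, {"slide": [0.0, 0.0, -0.016], "spin": 0, "gripper": 0.53}]'

```text
t: 12.45
tool_pos: [0.6011, 0.0111, 0.119]
tool_rot: [-2.424, -1.998, 0.001]
contact_force: [0.1, -0.0, 0.4]
opening: 0.0653
grip_force: 0.0
```

```bash
python3 s.py .602 .018 -.192 "off=0,back=.001"
```

```text
[ 0.6021  0.0162 -0.2221] 0.078 yaw err -1.57 along 0.0145 across -0.0014
(array([ 0.0062,  0.0003, -0.    ]), np.float64(1.74), array([ 0.1, -0.5,  0.5])) [0.60111556 0.01105782 0.11901199] 12.45
```

Emit:
arm_command --increments '[{"slide": [0.0, 0.0, -0.04], "spin": 0, "gripper": 0.53}, {"slide": [0.0, 0.0, -0.08], "spin": 0, "gripper": 0.53}, {"slide": [0.0, 0.0, -0.12], "spin": 0, "gripper": 0.53}, {"slide": [-0.3, 0.0, -0.12], "spin": 0, "gripper": 0.53}, {"slide": [-0.3, 0.0, -0.12], "spin": 0, "gripper": 0.53}, {"slide": [-0.3, 0.0, -0.12], "spin": 0, "gripper": 0.53}, {"slide": [-0.3, 0.0, -0.12], "spin": 0, "gripper": 0.53}, {"slide": [-0.3, 0.0, -0.12], "spin": 0, "gripper": 0.53}]'

```text
t: 13.17
tool_pos: [0.5608, -0.1948, 0.2386]
tool_rot: [-2.422, -1.999, 0.001]
contact_force: [1.4, 0.3, -0.0]
opening: 0.0653
grip_force: 0.0
```

Emit:
arm_command --increments '[{"slide": [-0.12, -0.05, 0], "spin": 0, "gripper": 0.53}, {"slide": [-0.12, -0.05, 0], "spin": 0, "gripper": 0.53}, {"slide": [-0.12, -0.05, 0], "spin": 0, "gripper": 0.53}, {"slide": [-0.12, -0.05, 0], "spin": 0, "gripper": 0.53}]'

```text
t: 13.5
tool_pos: [0.4865, -0.306, 0.2385]
tool_rot: [-2.429, -1.991, 0.004]
contact_force: [0.2, 0.5, -0.0]
opening: 0.0652
grip_force: 0.0
```

```bash
python3 - <<'E'
from h import *
d=shot('top','t3.png')
p,c=fit(d,(270,335,205,285),.015,(.602,.017,-.2),165);print(p.round(4),round(c,3),rep(p))
p,c=fit(d,(325,370,215,295),.009,(.577,-.055,-.209),165);print('thin',p.round(4),round(c,3))
c=cv2.imread('pics/t3.png')[170:330,190:420]
cv2.imwrite('pics/c3.png',cv2.resize(c,None,fx=3.4,fy=3.4,interpolation=cv2.INTER_CUBIC))
E
```

```text
[ 0.6023  0.0206 -0.1862] 0.066 yaw err 0.49 along 0.0139 across 0.0029
thin [ 0.5766 -0.0547 -0.2092] 0.063
```

View pics/c3.png

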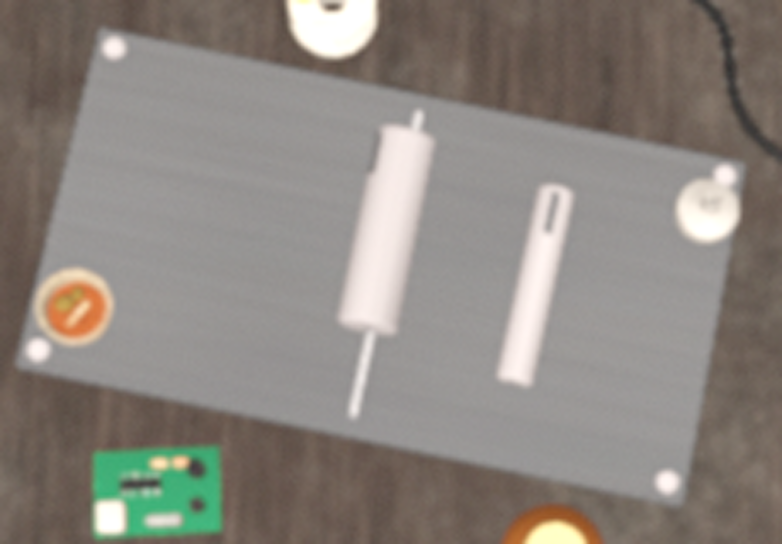

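The top view shows the shaft on the line, with the line visible beyond both ends at crop (417,118) and (360,375). The thin shaft and bystanders are unmoved. The keyway bites into the left silhouette at (375,150), so I'll refit with that area excluded.

```bash
python3 - <<'E'
from h import *
import h
d=shot('top'); box=(270,335,200,285); r=.015
a=np.linspace(0,2*np.pi,32,endpoint=False)
for thr in (155,165,175):
    m=steel_mask(d,box,thr); val=np.ones_like(m); val[:int((225-box[2])*4),:int((304-box[0])*4)]=0
    def hull(p):
        x,y,t=p; e=np.array([np.cos(t),np.sin(t),0]); n=np.array([-e[1],e[0],0])
        P=[proj(d,np.array([x,y,.012+r])+s*.05*e+r*(np.cos(k)*n+np.sin(k)*np.array([0,0,1]))) for s in(-1,1) for k in a]
        P=(np.array(P)-[box[0],box[2]]+.5)*4-.5
        k=np.zeros_like(m); cv2.fillConvexPoly(k,np.round(cv2.convexHull(P.astype(np.float32))*16).astype(np.int32),1,shift=4); return k
    cost=lambda q:np.sum((hull(q*[.01,.01,.1])!=m)*val)/m.sum()
    q=np.array([.602,.019,-.19])/[.01,.01,.1]
    for s in(.6,.2,.1):
        b=minimize(cost,q,method='Nelder-Mead',options=dict(initial_simplex=q+np.vstack([np.zeros(3),s*np.eye(3)])));q=b.x
    p=q*[.01,.01,.1];print(thr,p.round(4),round(b.fun,3),rep(p))
E
```

```text
155 [ 0.6011  0.0201 -0.192 ] 0.146 yaw err 0.16 along 0.0128 across 0.0022
165 [ 0.602   0.0206 -0.185 ] 0.027 yaw err 0.56 along 0.0136 across 0.0029
175 [ 0.6026  0.0209 -0.1742] 0.045 yaw err 1.18 along 0.0141 across 0.0032
```

Top and wrist disagree by about 2 mm, so I'll settle it with one overhead wrist view showing the shaft and both line ends.

```bash
python3 -c "
from h import *
print(tomove([.578,-.034,.24],-11.2))"
```

```text
(array([ 0.2812,  0.0355, -0.0011]), np.float64(0.01), array([0.5, 0.3, 0.3]))
```

Emit:
arm_command --increments '[{"slide": [0.281, 0.036, 0.0], "spin": 0, "gripper": 0.53}, {"slide": [0.281, 0.036, 0.0], "spin": 0, "gripper": 0.53}, {"slide": [0.281, 0.036, 0.0], "spin": 0, "gripper": 0.53}, {"slide": [0.281, 0.036, 0.0], "spin": 0, "gripper": 0.53}, {"slide": [0.281, 0.036, 0.0], "spin": 0, "gripper": 0.53}, {"slide": [0.281, 0.036, 0.0], "spin": 0, "gripper": 0.53}, {"slide": [0.281, 0.036, 0.0], "spin": 0, "gripper": 0.53}, {"slide": [0.281, 0.036, 0.0], "spin": 0, "gripper": 0.53}]'

```text
t: 14.27
tool_pos: [0.5796, -0.0255, 0.2391]
tool_rot: [-2.414, -2.007, -0.003]
contact_force: [-0.0, -0.4, -0.2]
opening: 0.0655
grip_force: 0.0
```

Emit:
arm_command --increments '[{"slide": [0.0, 0.0, 0.0], "spin": 0, "gripper": 0.53}, {"slide": [0.0, 0.0, 0.0], "spin": 0, "gripper": 0.53}, {"slide": [0.0, 0.0, 0.0], "spin": 0, "gripper": 0.53}]'

```text
t: 14.52
tool_pos: [0.5784, -0.0328, 0.2394]
tool_rot: [-2.423, -1.998, 0.001]
contact_force: [-0.6, 0.7, -0.3]
opening: 0.0653
grip_force: 0.0
```

```bash
python3 - <<'E'
from h import *
d,o=wview('w4.png'); print(o['tool_pos'],linepx(d))
v=cv2.imread('pics/w4.png')
for s in linepx(d): cv2.circle(v,tuple(int(i) for i in s),4,(255,0,0),1)
cv2.imwrite('pics/w4b.png',v)
E
```

```text
[ 0.57843711 -0.03275159  0.23935722] [array([205., 145.]), array([429., 146.])]
```

View pics/w4b.png

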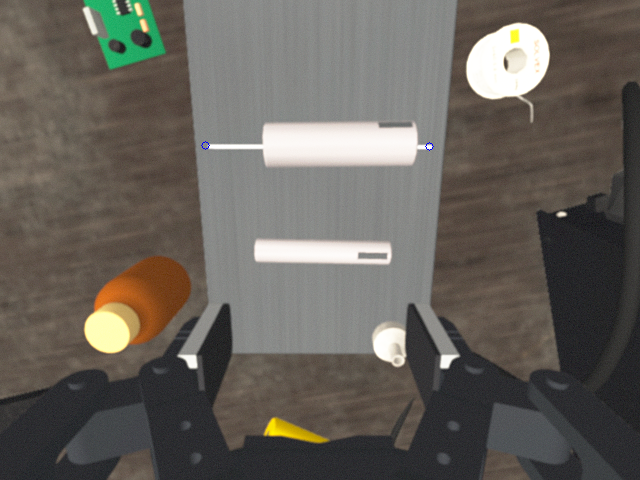

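The wrist view is clear: line ends at (205,145) and (429,146) match the prediction, the shaft spans (263–416, 122–166), and the keyway is at (395,125). I'll fit it there.

```bash
python3 - <<'E'
from h import *
d,o=wview(); f=d['frame']; g=cv2.cvtColor(f,cv2.COLOR_RGB2GRAY).astype(float)
# line rows, sub-pixel
for us in (range(212,255,4),range(420,428,2)):
    print([round(float((np.clip(g[140:153,u]-130,0,None)*np.arange(140,153)).sum()/np.clip(g[140:153,u]-130,0,None).sum()),2) for u in us])
# shaft edges by half level along columns
for u in range(272,372,20):
    c=g[112:178,u]; th=(c[:5].mean()+np.median(c[20:45]))/2; i=np.where(c>th)[0]; a,b=i[0],i[-1]
    e1=112+a-(c[a]-th)/(c[a]-c[a-1]); e2=112+b+(c[b]-th)/(c[b]-c[b+1]); print(u,round(e1,2),round(e2,2))
L=np.load('line.npy'); t=L[2:];n=np.array([-t[1],t[0]])
# predicted edges for a shaft exactly over the line
a=np.linspace(0,2*np.pi,360)
for s in (-.02,.01,.035):
  for off in (0,.002):
    P=np.array([proj(d,np.r_[L[:2]+s*t+(off+.015*np.cos(k))*n,.027+.015*np.sin(k)]) for k in a]); print('pred',s,off,P[:,0].mean().round(1),P[:,1].min().round(2),P[:,1].max().round(2))
print([proj(d,np.r_[L[:2]+s*t,.012]) for s in(-.06,.078)])
E
```

```text
[145.57, 145.62, 145.53, 145.52, 145.51, 145.54, 145.76, 145.7, 145.69, 145.72, 145.75]
[145.93, 145.87, 146.02, 145.95]
272 122.84 163.53
292 122.67 163.29
312 122.65 163.19
332 122.23 163.18
352 122.09 163.21
pred -0.02 0 287.2 123.44 168.81
pred -0.02 0.002 287.2 120.32 165.86
pred 0.01 0 331.4 123.51 168.88
pred 0.01 0.002 331.4 120.39 165.93
pred 0.035 0 368.2 123.57 168.94
pred 0.035 0.002 368.3 120.46 165.99
[(np.float64(232.95033515658926), np.float64(144.986482910234)), (np.float64(425.6699459894459), np.float64(145.29834408999886))]
```

```bash
python3 - <<'E'
from h import *
d,o=wview(); g=cv2.cvtColor(d['frame'],cv2.COLOR_RGB2GRAY).astype(float)
for a,b in((270,300),(310,340),(345,370)): 
    c=g[:,a:b].mean(1); print(c[118:128].round(),c[158:176].round())
for a,b in((258,300),(305,350)): 
    c=g[:,a:b].mean(1); print('thin',c[234:244].round(),c[256:272].round())
E
```

```text
[135. 136. 142. 160. 184. 204. 218. 225. 227. 229.] [224. 220. 214. 210. 202. 191. 179. 163. 147. 138. 135. 136. 136. 136.
 137. 136. 136. 136.]
[136. 138. 150. 171. 192. 209. 218. 223. 226. 229.] [226. 222. 217. 210. 202. 191. 176. 156. 141. 135. 135. 136. 136. 136.
 136. 136. 136. 135.]
[138. 143. 158. 179. 198. 212. 219. 222. 225. 229.] [228. 224. 219. 212. 203. 190. 171. 151. 138. 135. 136. 136. 136. 137.
 136. 136. 135. 135.]
thin [138. 138. 138. 145. 164. 188. 211. 226. 233. 238.] [246. 243. 239. 232. 214. 178. 149. 137. 137. 138. 138. 138. 138. 138.
 137. 137.]
thin [137. 136. 136. 138. 146. 164. 187. 209. 223. 230.] [249. 247. 245. 241. 233. 213. 175. 145. 136. 137. 137. 137. 137. 137.
 138. 137.]
```

Wrist and top now agree: the shaft is about 2.4 mm short of the line and +0.6° in yaw. One short correcting stroke of about 5 mm will fix it.

```bash
python3 -c "
from h import *
print(tomove([.6018,.023,.125],-10.6))"
```

```text
(array([0.06  , 0.0121, 0.1147]), np.float64(-0.47), array([ 0.8,  0. , -0.7]))
```

Emit:
arm_command --increments '[{"slide": [0.06, 0.012, 0.0], "spin": -0.5, "gripper": 0.53}, {"slide": [0.06, 0.012, 0.0], "spin": -0.5, "gripper": 0.53}, {"slide": [0.06, 0.012, 0.03], "spin": -0.5, "gripper": 0.53}, {"slide": [0.06, 0.012, 0.06], "spin": -0.5, "gripper": 0.53}, {"slide": [0.06, 0.012, 0.09], "spin": -0.5, "gripper": 0.53}, {"slide": [0.06, 0.012, 0.11], "spin": -0.5, "gripper": 0.53}, {"slide": [0.06, 0.012, 0.114], "spin": -0.5, "gripper": 0.53}, {"slide": [0.06, 0.012, 0.114], "spin": -0.5, "gripper": 0.53}]'

```text
t: 15.33
tool_pos: [0.6007, 0.0233, 0.1239]
tool_rot: [-2.414, -2.006, 0.004]
contact_force: [0.1, 0.0, 0.4]
opening: 0.0655
grip_force: 0.0
```

Emit:
arm_command --increments '[{"slide": [0.0, 0.0, 0.003], "spin": 0, "gripper": 0.53}, {"slide": [0.0, 0.0, 0.006], "spin": 0, "gripper": 0.53}, {"slide": [0.0, 0.0, 0.009], "spin": 0, "gripper": 0.53}, {"slide": [0.0, 0.0, 0.012], "spin": 0, "gripper": 0.53}, {"slide": [0.0, 0.0, 0.014], "spin": 0, "gripper": 0.53}, {"slide": [0.0, 0.0, 0.016], "spin": 0, "gripper": 0.53}, {"slide": [0.0, 0.0, 0.017], "spin": 0, "gripper": 0.53}, {"slide": [0.0, 0.0, 0.018], "spin": 0, "gripper": 0.53}]'

```text
t: 16.0
tool_pos: [0.6019, 0.024, 0.108]
tool_rot: [-2.415, -2.009, 0.0]
contact_force: [-3.6, 1.7, 7.5]
opening: 0.0652
grip_force: 3.6
```

Emit:
arm_command --increments '[{"slide": [0.0, 0.0, 0.0015], "spin": 0, "gripper": 0.53}, {"slide": [0.0, 0.0, 0.0015], "spin": 0, "gripper": 0.53}, {"slide": [-0.001, 0.0, 0.0015], "spin": 0.2, "gripper": 0.53}, {"slide": [-0.002, 0.0, 0.0015], "spin": 0.4, "gripper": 0.53}, {"slide": [-0.003, 0.0, 0.0015], "spin": 0.6, "gripper": 0.53}, {"slide": [-0.004, 0.0, 0.0015], "spin": 0.7, "gripper": 0.53}, {"slide": [-0.005, 0.0, 0.0015], "spin": 0.7, "gripper": 0.53}, {"slide": [-0.005, 0.0, 0.0015], "spin": 0.7, "gripper": 0.53}]'

```text
t: 16.67
tool_pos: [0.6013, 0.0191, 0.108]
tool_rot: [-2.427, -1.995, 0.0]
contact_force: [-4.0, 0.1, 8.5]
opening: 0.0655
grip_force: 4.3
```

Emit:
arm_command --increments '[{"slide": [0.0, 0.0, 0.0], "spin": 0, "gripper": 0.53}, {"slide": [0.0, 0.0, -0.015], "spin": 0, "gripper": 0.53}, {"slide": [0.0, 0.0, -0.04], "spin": 0, "gripper": 0.53}, {"slide": [0.0, 0.0, -0.08], "spin": 0, "gripper": 0.53}, {"slide": [0.0, 0.0, -0.12], "spin": 0, "gripper": 0.53}, {"slide": [-0.055, -0.012, -0.134], "spin": 0, "gripper": 0.53}, {"slide": [-0.055, -0.012, -0.134], "spin": 0, "gripper": 0.53}, {"slide": [-0.055, -0.012, -0.134], "spin": 0, "gripper": 0.53}]'

```text
t: 17.33
tool_pos: [0.5788, -0.0349, 0.243]
tool_rot: [2.427, 1.989, 0.003]
contact_force: [0.3, -0.4, -0.5]
opening: 0.0654
grip_force: 0.0
```

Emit:
arm_command --increments '[{"slide": [0.0, 0.0, 0.0], "spin": 0, "gripper": 0.53}, {"slide": [0.0, 0.0, 0.0], "spin": 0, "gripper": 0.53}, {"slide": [0.0, 0.0, 0.0], "spin": 0, "gripper": 0.53}]'

```text
t: 17.58
tool_pos: [0.5783, -0.0318, 0.2391]
tool_rot: [-2.425, -1.995, 0.001]
contact_force: [-0.6, 1.1, 0.1]
opening: 0.0656
grip_force: 0.0
```

```bash
python3 - <<'E'
from h import *
d,o=wview('w5.png'); g=cv2.cvtColor(d['frame'],cv2.COLOR_RGB2GRAY).astype(float)
print(o['tool_pos'],o['contact_force'],linepx(d))
L=np.load('line.npy'); t=L[2:];n=np.array([-t[1],t[0]]); a=np.linspace(0,2*np.pi,360)
le=lambda s:proj(d,np.r_[L[:2]+s*t,.012])
for s in(-.06,.075):
    u,v=le(s);u=int(round(u));r=np.arange(int(v)-7,int(v)+8);w=np.clip(g[r,u-2:u+3].mean(1)-150,0,None);print('line obs-pred',s,round((w*r).sum()/w.sum()-v,2))
for s in (-.025,-.005,.015,.03):
    P=np.array([proj(d,np.r_[L[:2]+s*t+.015*np.cos(k)*n,.027+.015*np.sin(k)]) for k in a]); u=int(P[:,0].mean()); lo,hi=P[:,1].min(),P[:,1].max()
    c=np.gradient(cv2.GaussianBlur(g,(1,5),0)[:,u-8:u+9].mean(1)); i=int(lo)-10; j=int(hi)-10
    print(s,u,'upper',round(i+np.argmax(c[i:i+20])-lo,1),'lower',round(j+np.argmin(c[j:j+20])-hi,1))
E
```

```text
[ 0.57833583 -0.03180001  0.23911383] [-0.62978921  1.11475449  0.06663002] [array([206., 147.]), array([429., 147.])]
line obs-pred -0.06 0.57
line obs-pred 0.075 0.61
-0.025 280 upper 2.2 lower -0.0
-0.005 310 upper 2.3 lower -0.0
0.015 339 upper 2.3 lower -1.0
0.03 361 upper 2.3 lower -1.0
```

View pics/w5.png

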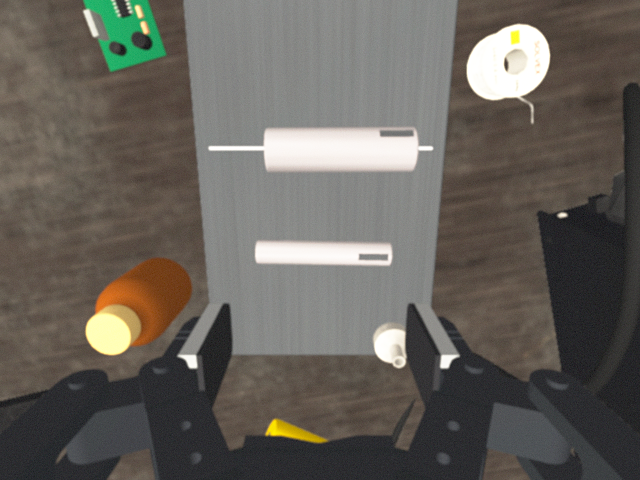

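The shaft (264–418, 127–171) is centred on the line to within about 0.3 mm, with its yaw aligned. The line shows at both ends, (210–263, 148) and (418–433, 148), and the arm is clear. Handing in.

```bash
python3 -c "
from h import *
print(order.finish_job())"
```

```text
the job is handed in; nothing more can be done
None
```

The job is handed in: the thick shaft was rolled in six strokes and lies along the line, its axis about 0.3 mm off by the last wrist-camera check, with the line showing beyond both ends and the thin shaft and other things unmoved as far as the pictures show.

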